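Lean the wide test board on the sloped stand

ROBOT

A 6-joint arm with a two-finger parallel gripper is mounted at the origin on a cart in front of the work surface, level with it; the furniture and walls round the work are solid. World frame = base frame: x ahead of the robot, y to its left, z up, the work surface at z = 0. Lengths are in m, angles in rad, forces in N, time in s.
With the tool pointing down it reaches from about 0.325 to 0.9 m from the base axis. Payload 6.1 kg.
Tool frame: the origin (TCP) lies at the very end of the fingers, on their centre line; the grasp point (between the pads) lies 19 mm behind it (bot.grasp_offset is the z of the grasp point in the tool frame, in m); z points along the fingers, y is the line along which they close (so a half turn about z gives the same grasp; the last joint's range is limited). The gripper opens to 87 mm and grips with 3 to 60 N. Pads are 19 mm wide; open, the fingers measure 117 mm over their backs; the gripper's body (75 mm by 190 mm) begins 51 mm behind the grasp point.
Start: joints at [1.032, 0.22, 1.526, -0, 1.395, -0.126], TCP at [0.251, 0.572, 0.223] pointing down, gripper open.
Joint ranges: [-2.98, 2.98], [-0.91, 2.08], [0.09, 2.57], [-1.24, 4.39], [0.2, 2.65], [-2.68, 2.68]. Speed limits (rad/s): [2.57, 2.57, 3.01, 3.14, 3.14, 3.14].

INTERFACE

Orientations are given as [roll, pitch, yaw] about the fixed x, y, z axes, in that order (R = Rz(yaw) Ry(pitch) Rx(roll)).
In Python, from cell import bot gives the robot as it stands. The module is installed in compiled form; this text tells all that it offers.
- The arm moves only by the shell command python3 -m creep 'ROWS' [OPENING] [FORCE]. ROWS is JSON, a list of rows, each an object with "xyz": the shift along the tool's x, y, z in mm, a list of three; "spin": the turn about the tool's z in rad. A call has 1 to 12 rows; each row is the pose to reach, as a shift and turn from the pose commanded when the call began, along the tool's axes at that moment; what a row does not reach only later rows make up. A row lasts 1/12 s, in which the tool goes at most 41.7 mm and 7.16 degrees, less where a joint would pass 70% of its speed; a pose out of reach is approached as far as the arm can. A call with a gripper value outside its range is refused whole. OPENING is the opening, from 0 (shut) to 1 (fully open), set as the call begins (- or left out, the last holds). The fingers move at their own pace and stop on an object; FORCE is the grip in N (left out, the last holds). Time passes only in rows, so rows that repeat a pose let the fingers close. It gives the time, the measured TCP pose, the force, the opening and the grip force at its end, in the units of the state.
- bot.observe(): the state, without advancing time (a new reading comes with each control period).
- bot.get_image(name): name is "side" or "top" or "wrist"; returns a dict with "frame" (480x640x3 uint8, red, green, blue), "fx", "fy", "cx", "cy" (pixels), "world_to_cam" (4x4, takes a point from world to camera coordinates); the wrist camera has in their place "mount" (4x4, takes a point from camera to tool coordinates, whose origin is the TCP and whose axes are the flange's). Camera axes: x right, y up, looking along -z (the intrinsics and any distortion apply to the point x, -y, -z); pixel columns grow to the right and rows downward; lengths in m; the calibration is good to about 2 mm. The wrist camera is an equidistant fisheye: a pixel r from the principal point sees the ray r / f radians off the axis. A picture is of the moment at which its call begins: read the wrist's pose just before it. There is no depth.
- bot.hand_in(): hands the job in; it is judged then, once.
The state is a dict: "clock": time; "qpos": joint angles; "joint_velocities": joint speeds; "tau": joint torques, N m; "position": TCP position; "ee_rot": TCP orientation; "ft_force": force on the tool from outside, world axes, zero at the start; "torque": the same for the moment, N m; "grip_width": finger opening in m; "grasp_force": force on a finger pad.
Only numpy, scipy, OpenCV 4.12 (cv2) and the standard library are available. Lean on these libraries where they do the work, as an engineer would, in place of code of your own. Each camera call takes 0.05 s, during which the arm holds its last target. There are 200 camera calls.

TASK

Two bare plywood paint-test boards stand upright in the grooved wooden rail. Take the wider one out and set it on the sloped stand, ready for painting: its foot on the ledge behind the front lip, about centred, leaning back against the sloped backstop, and let go. Leave the narrower board standing in the rail.

Things in the scene. Friction and masses are not known exactly. Their poses are not given: they have to be found in the camera images.
- wide_board_center (a point): Centre of the wider loose plywood board, 10 mm thick (x), 120 mm wide (y), 120 mm tall (z, up), about 0.1 kg. It starts on edge in the 13 mm groove of a fixed wooden rail (290 x 50 mm, 40 mm high, groove floor 10 mm above the worktop), at either end of it; its top edge is 130 mm above the worktop and its upper 90 mm are free. It can be pinched by its thickness at the top edge.
- narrow_board_center (a point): Centre of the narrower plywood board, 10 mm thick (x), 70 mm wide (y), 120 mm tall (z), beside the wider one in the same groove. It stays there.
- backstop: Sloped back of the fixed wooden stand, leaning 15 degrees back from vertical. Origin: mid-length of the corner of its face and the ledge, 34 mm above the worktop. x: normal to the face, pointing into it; y: along the ledge; z: up the face. Face 140 mm wide, reaching 65 mm up along z. Ledge square to the face, 140 mm long, top at z = 0, x from -26 to 0 mm, with a front lip 8 mm high and 8 mm thick. Open ends, open above.
There are look-alikes about, which are no part of the job. Leave any red look-alike of the part that bears narrow_board_center alone.

How it is judged:
By the outcome, as a careful person would: the job done as asked, in the order asked, and still so for the second after the job is handed in, with the robot touching nothing.
It also fails if it takes over 32 s, if anything falls off the work surface, if the arm or the gripper's body presses on something with over 40 N, if the wrist force passes 120 N, or if a joint passes its speed limit or range.

## Working session

There is one attempt and no reset: what is moved stays moved. The work goes in short steps, Python scripts to look and compute and a shell command to move; the robot and the scene stay as the last step left them, time stands still between calls to the robot, and variables do not carry over. Pictures are saved under pics/ and viewed, at most 10 in all, crops included, and the job is handed in when it is done.

```bash
mkdir -p pics
python3 - <<'E'
from cell import bot
import cv2,pickle
s=bot.observe();print(s)
for n in("side","top","wrist"):
    d=bot.get_image(n);cv2.imwrite(f"pics/{n}0.png",d["frame"][:,:,::-1]);pickle.dump(d,open(f"{n}0.pkl","wb"))
    print(n,{k:v for k,v in d.items() if k!="frame"})
E
```

```text
{'clock': 0.0, 'qpos': array([ 1.03190389e+00,  2.21249217e-01,  1.52762981e+00, -3.57126252e-06,
        1.39467779e+00, -1.26115008e-01]), 'joint_velocities': array([ 1.05038296e-03, -1.06890724e-03, -6.79560323e-04,  4.36667560e-04,
        4.87055413e-06, -1.51279327e-03]), 'tau': array([-1.81321815e-03, -4.94611752e+01, -3.87378073e+01,  6.95564691e-02,
        5.74697717e-02, -1.66241025e-04]), 'position': array([0.2504117 , 0.57195969, 0.22141305]), 'ee_rot': array([-3.13964364e+00, -2.43567711e-04,  2.72881562e+00]), 'ft_force': array([-0.06417315, -0.50530625,  0.53751042]), 'torque': array([ 0.01885395,  0.05236528, -0.00544663]), 'grasp_force': 0.0, 'grip_width': 0.08705935227854394}
side {'fx': 542.4300492732282, 'fy': 542.4300492732282, 'cx': 318.15002578010706, 'cy': 240.3402656729906, 'world_to_cam': array([[-0.88468789, -0.46563807,  0.02255049,  0.50593736],
       [ 0.31416862, -0.55976916,  0.76678326, -0.12084957],
       [-0.3444204 ,  0.68544853,  0.64150986, -1.41230836],
       [ 0.        ,  0.        ,  0.        ,  1.        ]])}
top {'fx': 576.8146912106516, 'fy': 576.8146912106516, 'cx': 319.19656305124266, 'cy': 243.1063712478798, 'world_to_cam': array([[ 0.46579069, -0.88489262, -0.00202226, -0.08466478],
       [ 0.7872717 ,  0.41335928,  0.45753403, -0.49271287],
       [-0.40403256, -0.21470715,  0.88918981, -1.61106469],
       [ 0.        ,  0.        ,  0.        ,  1.        ]])}
wrist {'fx': 371.64829954431775, 'fy': 371.64829954431775, 'cx': 318.5754889590381, 'cy': 236.85998609645426, 'mount': array([[-3.13950453e-04,  9.61204839e-01,  2.75835385e-01,
         7.51728447e-02],
       [ 9.99999068e-01,  6.68204566e-04, -1.19031611e-03,
        -2.95803519e-04],
       [-1.32845206e-03,  2.75834754e-01, -9.61204153e-01,
        -1.62763350e-01],
       [ 0.00000000e+00,  0.00000000e+00,  0.00000000e+00,
         1.00000000e+00]])}
```

View pics/side0.png

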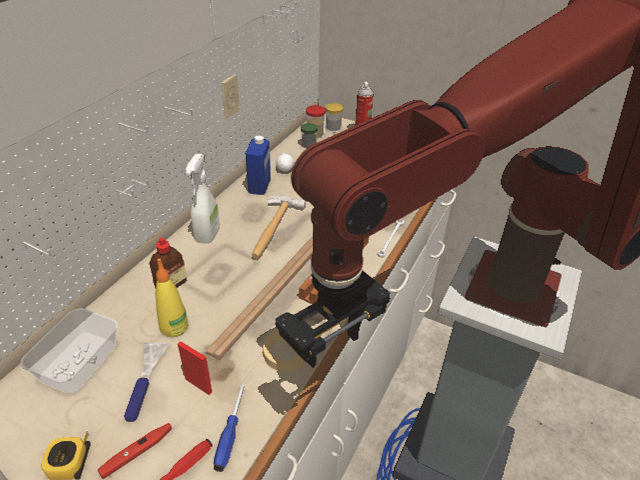

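View pics/top0.png

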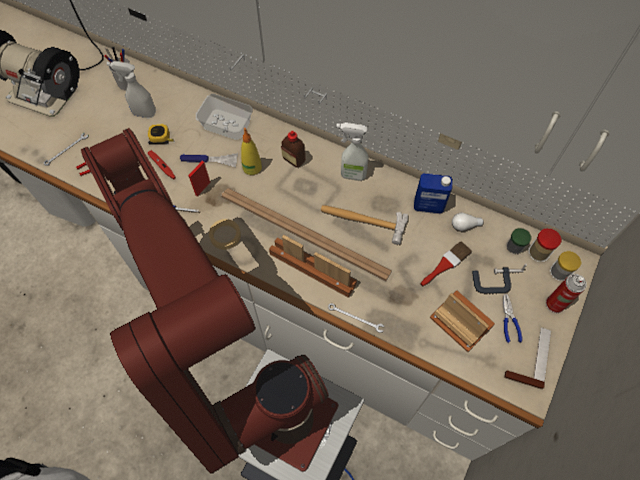

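The top view shows the rail at about (315,265), with the narrow board at its left end (293,247) and the wide one at its right end (332,268). The stand is at (462,320). Things that could be confused with the target are the wide board (332,268), the narrow board (293,247), the red upright board (200,178), and the long flat strip (305,232). I choose (332,268) and check it in a crop.

Run:
```python
import cv2,numpy as np
a=cv2.imread("pics/top0.png")
c=cv2.resize(a[225:305,260:365],None,fx=7,fy=7,interpolation=cv2.INTER_CUBIC)
cv2.imwrite("pics/c1.png",c)
c=cv2.resize(a[280:360,415:510],None,fx=7,fy=7,interpolation=cv2.INTER_CUBIC)
cv2.imwrite("pics/c2.png",c)
```

```text
(no output)
```

View pics/c1.png

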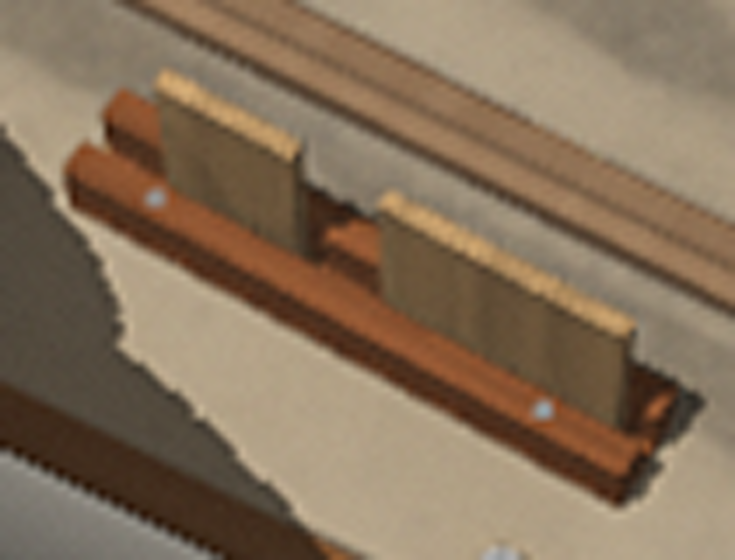

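View pics/c2.png

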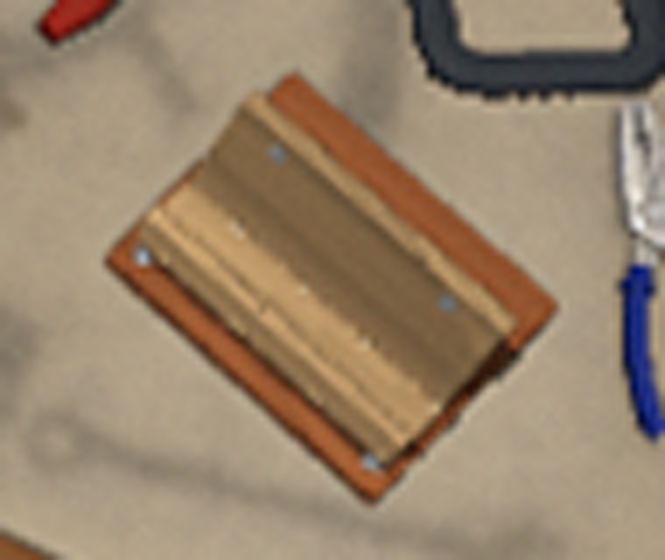

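The crop confirms the choice. The wide board's top edge runs from (386,199) to (632,326), and its length is clearly greater than the narrow one's. In the stand crop, the top of the face runs from (243,103) to (503,343), the face/ledge corner from about (197,172) to (437,405), and the lip from (147,215) to (387,458).

```bash
cat > h.py <<'E'
import numpy as np,pickle,cv2
from scipy.spatial.transform import Rotation as Ro
def bp(d,u,v,z):
    W=d["world_to_cam"];R=W[:3,:3];t=W[:3,3]
    r=R.T@np.array([(u-d["cx"])/d["fx"],-(v-d["cy"])/d["fy"],-1]);o=-R.T@t
    return o+r*(z-o[2])/r[2]
def proj(d,p):
    W=d["world_to_cam"];c=W[:3,:3]@np.asarray(p)+W[:3,3]
    return np.array([d["cx"]+d["fx"]*c[0]/-c[2],d["cy"]+d["fy"]*c[1]/c[2]])
def wproj(d,pos,rpy,p):
    T=np.eye(4);T[:3,:3]=Ro.from_euler("xyz",rpy).as_matrix();T[:3,3]=pos
    c=(np.linalg.inv(T@d["mount"])@np.r_[p,1])[:3];q=np.array([c[0],-c[1],-c[2]])
    h=np.hypot(q[0],q[1]);th=np.arctan2(h,q[2]);return np.array([d["cx"],d["cy"]])+d["fx"]*th*q[:2]/h
def wray(d,pos,rpy,u,v,z):
    T=np.eye(4);T[:3,:3]=Ro.from_euler("xyz",rpy).as_matrix();T[:3,3]=pos;T=T@d["mount"]
    a=np.array([u-d["cx"],v-d["cy"]])/d["fx"];th=np.hypot(*a);q=np.r_[a/th*np.sin(th),np.cos(th)]
    r=T[:3,:3]@[q[0],-q[1],-q[2]];o=T[:3,3];return o+r*(z-o[2])/r[2]
E
python3 - <<'E'
from h import *
np.set_printoptions(precision=4,suppress=True)
d=pickle.load(open("top0.pkl","rb"))
def s(pts,ox,oy,z,l):
    P=[bp(d,ox+(u+.5)/7-.5,oy+(v+.5)/7-.5,z) for u,v in pts]
    e=P[1]-P[0];print(l,*P,"mid",(P[0]+P[1])/2,"len",np.linalg.norm(e),"yaw",np.degrees(np.arctan2(e[1],e[0])))
s([(386,199),(632,326)],260,225,.13,"wide")
s([(162,80),(300,150)],260,225,.13,"narrow")
s([(243,103),(503,343)],415,280,.0968,"facetop")
s([(197,172),(437,405)],415,280,.034,"corner")
s([(147,215),(387,458)],415,280,.0505,"lip")
E
```

```text
wide [0.4354 0.1482 0.13  ] [0.431  0.0302 0.13  ] mid [0.4332 0.0892 0.13  ] len 0.11805376664081758 yaw -92.15148052808875
narrow [0.441  0.2598 0.13  ] [0.4389 0.1914 0.13  ] mid [0.4399 0.2256 0.13  ] len 0.06842850709074338 yaw -91.73558364769683
facetop [ 0.5135 -0.2533  0.0968] [ 0.465  -0.3852  0.0968] mid [ 0.4893 -0.3193  0.0968] len 0.14051775507965772 yaw -110.15748901358798
corner [ 0.5043 -0.2492  0.034 ] [ 0.4544 -0.377   0.034 ] mid [ 0.4793 -0.3131  0.034 ] len 0.137210832566058 yaw -111.31942307626639
lip [ 0.469  -0.2376  0.0505] [ 0.4167 -0.3653  0.0505] mid [ 0.4429 -0.3014  0.0505] len 0.13803672997461003 yaw -112.28766606299777
```

```bash
python3 -m creep '[{"xyz":[-10,-10,0],"spin":0.05},{"xyz":[-35,-36,0],"spin":0.15},{"xyz":[-62,-64,0],"spin":0.26},{"xyz":[-90,-92,0],"spin":0.37},{"xyz":[-118,-121,0],"spin":0.48},{"xyz":[-146,-150,0],"spin":0.59},{"xyz":[-174,-178,0],"spin":0.7},{"xyz":[-202,-207,0],"spin":0.81},{"xyz":[-230,-235,0],"spin":0.92},{"xyz":[-258,-264,0],"spin":1.03},{"xyz":[-280,-287,0],"spin":1.14},{"xyz":[-300,-307,0],"spin":1.193}]'
```

```text
clock: 1.15
position: [0.4026, 0.1687, 0.2225]
ee_rot: [3.141, 0.0, 1.529]
ft_force: [0.8, 0.0, -0.3]
grip_width: 0.0872
grasp_force: 0.0
```

```bash
python3 -m creep '[{"xyz":[-20,9,0],"spin":0},{"xyz":[-45,20,0],"spin":0},{"xyz":[-68,29,0],"spin":0},{"xyz":[-78,34,0],"spin":0},{"xyz":[-78,34,0],"spin":0},{"xyz":[-78,34,0],"spin":0}]'
python3 - <<'E'
from cell import bot
import cv2,pickle
from h import *
s=bot.observe();d=bot.get_image("wrist");pickle.dump((s,d),open("w1.pkl","wb"))
print(s["position"],s["ee_rot"])
im=d["frame"][:,:,::-1]
cv2.imwrite("pics/w1.png",im)
for y in(.0302,.1482):print(wproj(d,s["position"],s["ee_rot"],[.4332+(y-.0892)*.037,y,.13]))
E
```

```text
clock: 1.65
position: [0.4334, 0.0918, 0.2223]
ee_rot: [-3.141, -0.001, 1.534]
ft_force: [0.3, -0.8, 0.2]
grip_width: 0.0872
grasp_force: 0.0
[0.43344687 0.09182798 0.22228863] [-3.14079306e+00 -5.66853143e-04  1.53419228e+00]
[317.98197142 316.5778547 ]
[317.91584101 160.81424745]
```

View pics/w1.png

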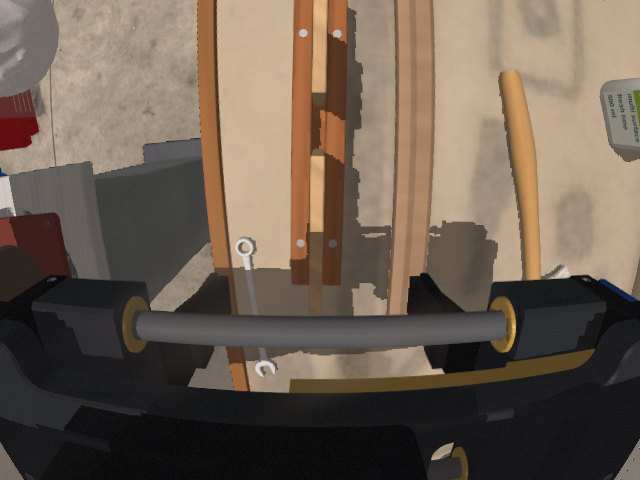

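The wrist view shows the wide board's top edge from (317,151) down to about (316,310), nearly vertical in the picture. Laterally it is aligned with the prediction at x of about 318.

Run:
```python
from h import *
s,d=pickle.load(open("w1.pkl","rb"))
for u,v in((317.5,151),(316.5,232),(316,313),(319,92)):print(wray(d,s["position"],s["ee_rot"],u,v,.13))
im=d["frame"][140:330,280:360]
cv2.imwrite("pics/w1c.png",cv2.resize(im,None,fx=3.1,fy=3.1)[:,:,::-1])
```

```text
[0.4353511  0.15496657 0.13      ]
[0.43249699 0.09783032 0.13      ]
[0.42961132 0.03339766 0.13      ]
[0.43786819 0.19552815 0.13      ]
```

View pics/w1c.png

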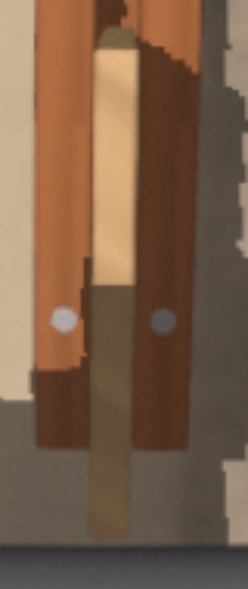

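The crop shows the board's top edge from row 155.5 to row 314. Its centre is at about (0.4325, 0.092), right under the tool. I descend and grip.

```bash
python3 -m creep '[{"xyz":[0,-1,15],"spin":0.01},{"xyz":[0,-1,40],"spin":0.01},{"xyz":[0,-1,65],"spin":0.01},{"xyz":[0,-1,90],"spin":0.01},{"xyz":[0,-1,112],"spin":0.01},{"xyz":[0,-1,125],"spin":0.01},{"xyz":[0,-1,132],"spin":0.01},{"xyz":[0,-1,132],"spin":0.01},{"xyz":[0,-1,132],"spin":0.01}]'
python3 -m creep '[{"xyz":[0,0,0],"spin":0},{"xyz":[0,0,0],"spin":0},{"xyz":[0,0,0],"spin":0},{"xyz":[0,0,0],"spin":0},{"xyz":[0,0,0],"spin":0},{"xyz":[0,0,0],"spin":0},{"xyz":[0,0,0],"spin":0},{"xyz":[0,0,0],"spin":0},{"xyz":[0,0,0],"spin":0},{"xyz":[0,0,0],"spin":0},{"xyz":[0,0,0],"spin":0},{"xyz":[0,0,0],"spin":0}]' 0 20
```

```text
clock: 2.45
position: [0.4326, 0.0926, 0.0909]
ee_rot: [3.142, -0.0, 1.527]
ft_force: [-0.5, -0.1, 1.8]
grip_width: 0.0871
grasp_force: 0.0
clock: 3.45
position: [0.4326, 0.0918, 0.0905]
ee_rot: [-3.141, 0.0, 1.526]
ft_force: [0.2, 0.2, -0.5]
grip_width: 0.0151
grasp_force: 0.0
```

```bash
python3 -m creep '[{"xyz":[0,0,0],"spin":0},{"xyz":[0,0,0],"spin":0},{"xyz":[0,0,0],"spin":0},{"xyz":[0,0,0],"spin":0}]'
python3 -m creep '[{"xyz":[0,0,-5],"spin":0},{"xyz":[0,0,-15],"spin":0},{"xyz":[0,0,-30],"spin":0},{"xyz":[0,0,-50],"spin":0},{"xyz":[0,0,-75],"spin":0},{"xyz":[0,0,-100],"spin":0},{"xyz":[0,0,-120],"spin":0},{"xyz":[0,0,-130],"spin":0},{"xyz":[0,0,-130],"spin":0}]'
```

```text
clock: 3.78
position: [0.4326, 0.0918, 0.0905]
ee_rot: [-3.141, 0.0, 1.526]
ft_force: [-1.1, -0.9, 0.0]
grip_width: 0.0097
grasp_force: 20.0
clock: 4.53
position: [0.4344, 0.0919, 0.2239]
ee_rot: [3.136, -0.0, 1.526]
ft_force: [0.8, -0.5, -0.6]
grip_width: 0.01
grasp_force: 20.0
```

```bash
python3 -m creep '[{"xyz":[-8,0,-5],"spin":0.02},{"xyz":[-28,1,-12],"spin":0.05},{"xyz":[-58,3,-20],"spin":0.09},{"xyz":[-92,5,-26],"spin":0.13},{"xyz":[-127,6,-30],"spin":0.17},{"xyz":[-162,8,-30],"spin":0.21},{"xyz":[-197,10,-30],"spin":0.25},{"xyz":[-232,12,-30],"spin":0.28},{"xyz":[-265,14,-30],"spin":0.30},{"xyz":[-292,15,-30],"spin":0.318},{"xyz":[-312,16,-30],"spin":0.318},{"xyz":[-320,16,-30],"spin":0.318}]'
python3 -m creep '[{"xyz":[-10,4,0],"spin":0},{"xyz":[-32,12,0],"spin":0},{"xyz":[-62,23,0],"spin":0},{"xyz":[-92,35,0],"spin":0},{"xyz":[-120,46,0],"spin":0},{"xyz":[-140,53,0],"spin":0},{"xyz":[-150,57,0],"spin":0},{"xyz":[-153,58,0],"spin":0},{"xyz":[-153,58,0],"spin":0},{"xyz":[-153,58,0],"spin":0},{"xyz":[-153,58,0],"spin":0}]'
python3 - <<'E'
from cell import bot
from h import *
s=bot.observe();d=bot.get_image("wrist");pickle.dump((s,d),open("w2.pkl","wb"))
cv2.imwrite("pics/w2.png",d["frame"][:,:,::-1])
C=np.array([.4775,-.3125,.034]);a=np.radians(-20.8);h=np.array([np.cos(a),np.sin(a),0]);y=np.array([-h[1],h[0],0]);
X=h*np.cos(np.radians(15))-[0,0,np.sin(np.radians(15))];Z=h*np.sin(np.radians(15))+[0,0,np.cos(np.radians(15))]
for n,x,z in(("top",0,.065),("corner",0,0),("lipin",-.026,.008)):
  for e in(.07,-.07):print(n,e,wproj(d,s["position"],s["ee_rot"],C+x*X+e*y+z*Z))
E
```

```text
clock: 5.53
position: [0.4327, -0.2311, 0.2486]
ee_rot: [-3.138, 0.0, 1.204]
ft_force: [-1.3, 0.4, -3.0]
grip_width: 0.01
grasp_force: 20.0
clock: 6.45
position: [0.4344, -0.3907, 0.2505]
ee_rot: [-3.141, -0.001, 1.209]
ft_force: [0.2, 0.5, -1.5]
grip_width: 0.0094
grasp_force: 20.0
top 0.07 [353.1160953   38.76453762]
top -0.07 [351.978367   199.80946817]
corner 0.07 [330.76048249  53.57149255]
corner -0.07 [330.31539943 188.99520556]
lipin 0.07 [307.38211467  50.45649782]
lipin -0.07 [307.52866401 191.11880545]
```

View pics/w2.png

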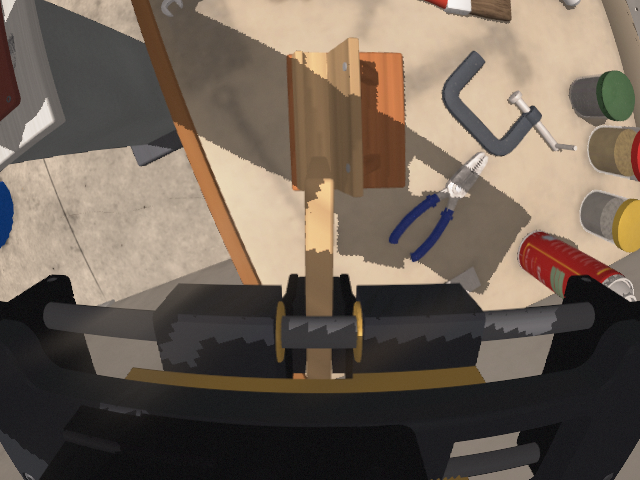

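The stand sits at the top middle: its face top edge runs from about (350,38) to (352,195), and the board hangs from (318,180) downward. I enlarge the stand for a fit.

Run:
```python
from h import *
s,d=pickle.load(open("w2.pkl","rb"))
im=d["frame"][30:215,270:420]
im=cv2.convertScaleAbs(im,alpha=1.4)
cv2.imwrite("pics/w2c.png",cv2.resize(im,None,fx=3.2,fy=3.2,interpolation=cv2.INTER_CUBIC)[:,:,::-1])
```

```text
(no output)
```

View pics/w2c.png

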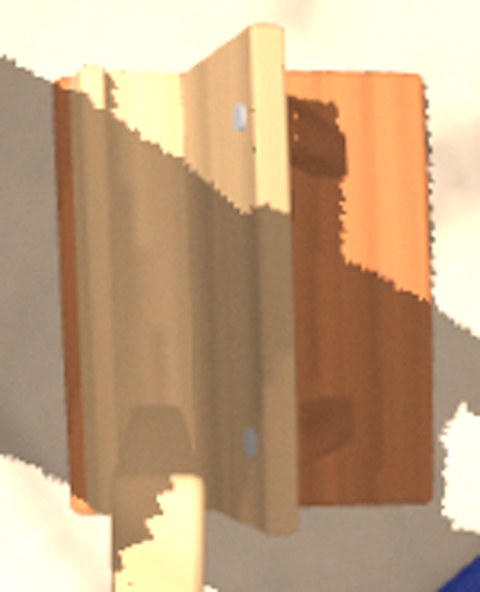

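```bash
cat > fit.py <<'E'
from h import *
from scipy.optimize import least_squares
s,d=pickle.load(open("w2.pkl","rb"));t=pickle.load(open("top0.pkl","rb"))
c15,s15=np.cos(np.radians(15)),np.sin(np.radians(15))
obs=[(0,.07,.065,348.1,38.8),(0,-.07,.065,352.5,196.3),(0,.07,0,327.2,52.5),(0,-.07,0,331.3,188),(-.026,.07,.008,303.4,51.5),(-.026,-.07,.008,306,191)]
tob=[(0,.07,.065,243,103),(0,-.07,.065,503,343),(0,.07,0,197,172),(0,-.07,0,437,405)]
def fr(p):
    h=np.array([np.cos(p[2]),np.sin(p[2]),0]);y=np.array([-h[1],h[0],0])
    return np.array([p[0],p[1],.034]),h*c15-[0,0,s15],y,h*s15+[0,0,c15]
def res(p,k=0):
    C,X,Y,Z=fr(p)
    a=[wproj(d,s["position"],s["ee_rot"],C+x*X+y*Y+z*Z)-[u,v] for x,y,z,u,v in obs]
    b=[proj(t,C+x*X+y*Y+z*Z)-[415+(u+.5)/7-.5,280+(v+.5)/7-.5] for x,y,z,u,v in tob]
    return np.ravel(a if k==0 else b if k==1 else a+b)
np.set_printoptions(precision=4,suppress=True)
if __name__=="__main__":
  for k in(0,1,2):
    r=least_squares(res,[.4775,-.3125,-.36],args=(k,));print(k,r.x,r.fun.round(1))
E
python3 fit.py
```

```text
0 [ 0.4759 -0.3111 -0.3338] [ 0.3 -1.6 -0.4  2.  -0.4  0.3 -0.9  0.2 -0.2 -1.1  1.6 -0. ]
1 [ 0.4764 -0.3132 -0.3643] [ 0.6 -0.9  0.  -0.7 -0.8  0.6  0.1  1.1]
2 [ 0.476  -0.3112 -0.3357] [ 0.5 -1.3 -0.5  2.2 -0.2  0.5 -1.   0.4  0.  -1.   1.6  0.1 -0.7 -0.8
 -0.3 -1.5 -1.9  0.9 -0.1  0.5]
```

```bash
python3 -m creep '[{"xyz":[10,0,0],"spin":-0.01},{"xyz":[30,1,0],"spin":-0.025},{"xyz":[55,2,0],"spin":-0.025},{"xyz":[75,3,0],"spin":-0.025},{"xyz":[86,3,0],"spin":-0.025},{"xyz":[88.5,3,0],"spin":-0.025},{"xyz":[88.5,3,10],"spin":-0.025},{"xyz":[88.5,3,30],"spin":-0.025},{"xyz":[88.5,3,55],"spin":-0.025},{"xyz":[88.5,3,75],"spin":-0.025},{"xyz":[88.5,3,85],"spin":-0.025},{"xyz":[88.5,3,85],"spin":-0.025}]'
python3 -m creep '[{"xyz":[0,0,0],"spin":0},{"xyz":[0,0,0],"spin":0},{"xyz":[0,0,0],"spin":0}]'
python3 - <<'E'
from cell import bot
from fit import *
s=bot.observe();d=bot.get_image("wrist")
t=bot.get_image("top")
pickle.dump((s,d,t),open("w3.pkl","wb"))
print(s["position"],s["ee_rot"])
C,X,Y,Z=fr([.476,-.3112,-.337]);R=Ro.from_euler("xyz",s["ee_rot"]).as_matrix()
print((R.T@(C-s["position"]))*1000)
a=d["frame"];b=cv2.resize(t["frame"][255:375,390:530],None,fx=4,fy=4,interpolation=cv2.INTER_CUBIC)
cv2.imwrite("pics/w3.png",a[:,:,::-1][60:330,200:460].repeat(2,0).repeat(2,1));cv2.imwrite("pics/t3.png",b[:,:,::-1])
E
```

```text
clock: 7.5
position: [0.4662, -0.3098, 0.1619]
ee_rot: [-3.136, -0.002, 1.232]
ft_force: [0.0, 0.9, -1.4]
grip_width: 0.0095
grasp_force: 20.0
clock: 7.75
position: [0.4691, -0.3115, 0.1673]
ee_rot: [3.139, 0.001, 1.233]
ft_force: [0.2, 0.4, -0.6]
grip_width: 0.0102
grasp_force: 20.0
[ 0.4691 -0.3115  0.1673] [3.1388 0.0012 1.2325]
[  2.7564   5.9953 133.3286]
```

View pics/w3.png

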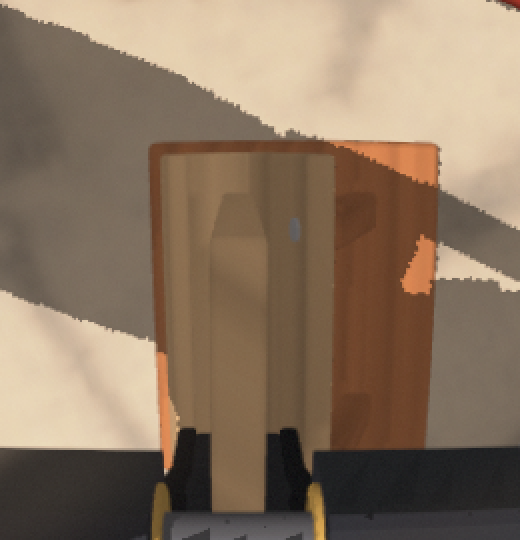

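The wrist crop shows the board parallel to the stand, with its lower end edge centred at crop column 238 and the face corner at about 250. The numbers agree: the tool is 6 mm in front of the corner. I shift 2 mm towards the lip and lower.

```bash
python3 -m creep '[{"xyz":[1,-1,4],"spin":0},{"xyz":[3,-2,12],"spin":0},{"xyz":[3,-2,22],"spin":0},{"xyz":[3,-2,32],"spin":0},{"xyz":[3,-2,39],"spin":0},{"xyz":[3,-2,42],"spin":0},{"xyz":[3,-2,42],"spin":0},{"xyz":[3,-2,42],"spin":0},{"xyz":[3,-2,42],"spin":0}]'
python3 -m creep '[{"xyz":[0,0,1],"spin":0},{"xyz":[0,0,2],"spin":0},{"xyz":[0,0,3],"spin":0},{"xyz":[0,0,4],"spin":0},{"xyz":[0,0,4],"spin":0}]'
```

```text
clock: 8.6
position: [0.4677, -0.3073, 0.124]
ee_rot: [3.141, 0.0, 1.233]
ft_force: [0.2, 0.3, -0.5]
grip_width: 0.0101
grasp_force: 20.0
clock: 9.02
position: [0.4673, -0.307, 0.1193]
ee_rot: [-3.141, -0.0, 1.233]
ft_force: [0.3, -1.6, -2.4]
grip_width: 0.0095
grasp_force: 20.0
```

```bash
python3 -m creep '[{"xyz":[0,0,1],"spin":0},{"xyz":[0,0,1],"spin":0}]'
python3 -m creep '[{"xyz":[0,0,1],"spin":0},{"xyz":[0,0,1],"spin":0}]'
```

```text
clock: 9.18
position: [0.4674, -0.307, 0.1184]
ee_rot: [3.142, 0.0, 1.233]
ft_force: [0.2, -1.1, -0.8]
grip_width: 0.0096
grasp_force: 20.0
clock: 9.35
position: [0.4679, -0.3072, 0.1182]
ee_rot: [3.141, 0.0, 1.233]
ft_force: [0.1, 1.7, 2.6]
grip_width: 0.0096
grasp_force: 20.0
```

```bash
python3 -m creep '[{"xyz":[0,0,1],"spin":0},{"xyz":[0,0,1],"spin":0},{"xyz":[0,0,1],"spin":0}]'
```

```text
clock: 9.6
position: [0.4685, -0.3074, 0.1178]
ee_rot: [3.139, 0.0, 1.233]
ft_force: [1.2, 1.8, 5.9]
grip_width: 0.0098
grasp_force: 20.0
```

The force shows the foot is on the ledge. I open a little so the board leans onto the rear finger, then follow it back.

```bash
python3 -m creep '[{"xyz":[0,0,0],"spin":0},{"xyz":[0,0,0],"spin":0},{"xyz":[0,0,0],"spin":0},{"xyz":[0,0,0],"spin":0},{"xyz":[0,0,0],"spin":0},{"xyz":[0,0,0],"spin":0}]' 0.3
python3 -m creep '[{"xyz":[0,2,0],"spin":0},{"xyz":[0,4,0],"spin":0},{"xyz":[0,6,0],"spin":0},{"xyz":[0,8,0],"spin":0},{"xyz":[0,10,0],"spin":0},{"xyz":[0,12,0],"spin":0},{"xyz":[0,14,0],"spin":0},{"xyz":[0,16,0],"spin":0},{"xyz":[0,18,0],"spin":0},{"xyz":[0,20,0],"spin":0},{"xyz":[0,20,0],"spin":0},{"xyz":[0,20,0],"spin":0}]'
python3 - <<'E'
from cell import bot
from h import *
d=bot.get_image("wrist");t=bot.get_image("top");a=d["frame"][60:360,160:500];b=t["frame"][255:375,390:530]
c=np.hstack([cv2.resize(a,(453,400)),cv2.resize(b,(340,400))])
cv2.imwrite("pics/m4.png",c[:,:,::-1])
E
```

```text
clock: 10.1
position: [0.4673, -0.307, 0.1163]
ee_rot: [-3.141, -0.0, 1.233]
ft_force: [-0.1, 0.7, -0.7]
grip_width: 0.0259
grasp_force: 0.0
clock: 11.1
position: [0.4864, -0.3137, 0.1166]
ee_rot: [3.142, 0.0, 1.233]
ft_force: [0.8, 0.1, 0.1]
grip_width: 0.0261
grasp_force: 0.2
```

View pics/m4.png

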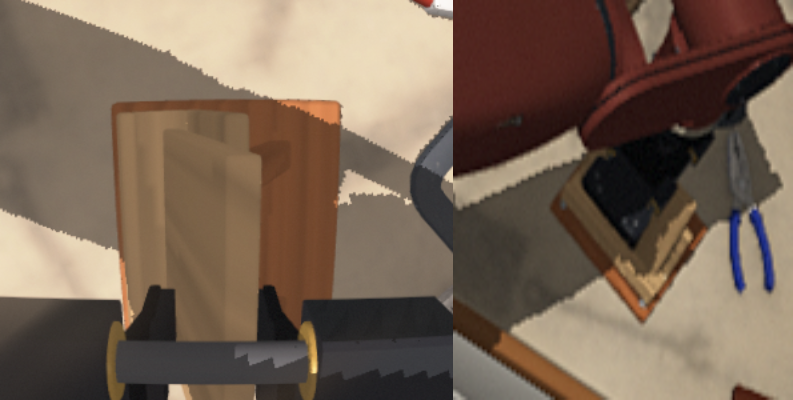

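The board is tilting back with the rear finger still near its top. I move back a little more, open fully and rise.

```bash
python3 -m creep '[{"xyz":[0,2,0],"spin":0},{"xyz":[0,4,0],"spin":0},{"xyz":[0,6,0],"spin":0},{"xyz":[0,8,0],"spin":0},{"xyz":[0,9,0],"spin":0},{"xyz":[0,9,0],"spin":0},{"xyz":[0,9,0],"spin":0}]'
python3 -m creep '[{"xyz":[0,0,0],"spin":0},{"xyz":[0,0,0],"spin":0},{"xyz":[0,0,0],"spin":0},{"xyz":[0,0,0],"spin":0},{"xyz":[0,0,0],"spin":0},{"xyz":[0,0,0],"spin":0},{"xyz":[0,0,0],"spin":0},{"xyz":[0,0,0],"spin":0},{"xyz":[0,0,0],"spin":0},{"xyz":[0,0,0],"spin":0},{"xyz":[0,0,0],"spin":0},{"xyz":[0,0,0],"spin":0}]' 1
python3 -m creep '[{"xyz":[0,0,-5],"spin":0},{"xyz":[0,0,-15],"spin":0},{"xyz":[0,0,-30],"spin":0},{"xyz":[0,0,-50],"spin":0},{"xyz":[0,0,-70],"spin":0},{"xyz":[0,0,-95],"spin":0},{"xyz":[-20,0,-120],"spin":0},{"xyz":[-45,0,-140],"spin":0},{"xyz":[-75,0,-150],"spin":0},{"xyz":[-100,0,-150],"spin":0},{"xyz":[-120,0,-150],"spin":0},{"xyz":[-120,0,-150],"spin":0}]'
python3 -m creep '[{"xyz":[0,0,0],"spin":0},{"xyz":[0,0,0],"spin":0},{"xyz":[0,0,0],"spin":0}]'
python3 - <<'E'
from cell import bot
from h import *
s=bot.observe();d=bot.get_image("wrist");t=bot.get_image("top");pickle.dump((s,d,t),open("w5.pkl","wb"))
a=d["frame"][20:260,220:460];b=t["frame"][225:375,260:510]
c=np.vstack([np.hstack([cv2.resize(a,(400,400)),cv2.resize(b[50:,130:],(400,333),interpolation=cv2.INTER_CUBIC)[:333].copy() if 0 else cv2.resize(b[30:,130:],(400,400),interpolation=cv2.INTER_CUBIC)]),cv2.resize(b,(800,480))[:180]])
cv2.imwrite("pics/m5.png",c[:,:,::-1])
E
```

```text
clock: 11.78
position: [0.4948, -0.3166, 0.1165]
ee_rot: [-3.141, -0.0, 1.233]
ft_force: [0.0, 0.4, 0.5]
grip_width: 0.0261
grasp_force: 0.0
clock: 12.78
position: [0.4948, -0.3166, 0.1165]
ee_rot: [-3.142, -0.0, 1.233]
ft_force: [-1.1, -0.7, 0.7]
grip_width: 0.0859
grasp_force: 0.0
clock: 13.78
position: [0.4534, -0.4335, 0.268]
ee_rot: [3.14, 0.003, 1.229]
ft_force: [0.3, 0.3, 0.4]
grip_width: 0.0871
grasp_force: 0.0
clock: 14.03
position: [0.4555, -0.4289, 0.2668]
ee_rot: [3.141, -0.0, 1.234]
ft_force: [0.8, 0.8, 0.0]
grip_width: 0.0869
grasp_force: 0.0
```

View pics/m5.png

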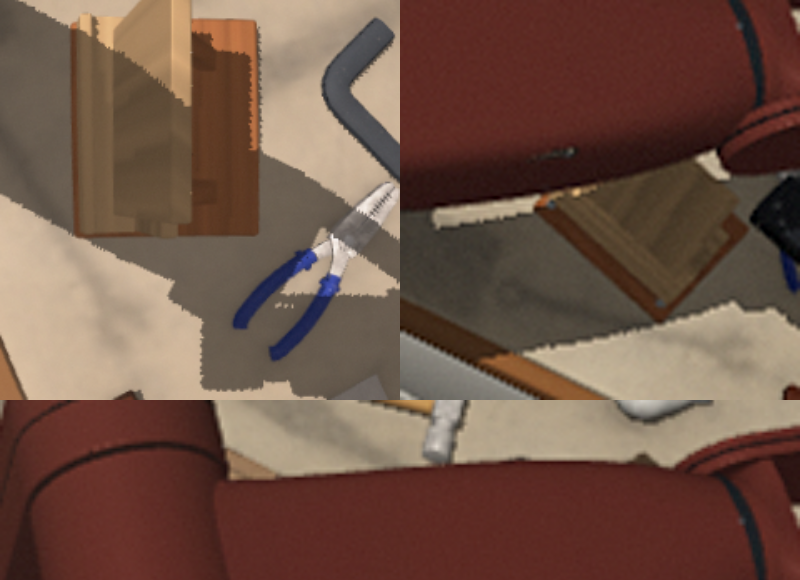

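Run:
```python
from fit import *
s,d,t=pickle.load(open("w5.pkl","rb"))
C,X,Y,Z=fr([.476,-.3112,-.337])
for x,z in((-.01,0),(-.01,.12),(0,.12),(-.026,.008)):
  for y in(.06,-.06):
    p=wproj(d,s["position"],s["ee_rot"],C+x*X+y*Y+z*Z);print(x,y,z,p,"crop",(p-[220,20])/.6)
```

```text
-0.01 0.06 0 [290.0386  39.126 ] crop [116.7309  31.8767]
-0.01 -0.06 0 [290.2628 150.2626] crop [117.1046 217.1043]
-0.01 0.06 0.12 [320.4087   1.8249] crop [167.3479 -30.2918]
-0.01 -0.06 0.12 [320.463  156.8799] crop [167.4383 228.1332]
0 0.06 0.12 [333.2625   3.058 ] crop [188.7709 -28.2366]
0 -0.06 0.12 [333.3444 156.7036] crop [188.9073 227.8393]
-0.026 0.06 0.008 [276.0617  36.7597] crop [93.4362 27.9329]
-0.026 -0.06 0.008 [276.3637 150.9747] crop [ 93.9394 218.2911]
```

The final view matches a seated board: its foot is at crop (115,218) against a predicted (117,217), and its top rear edge is at column 190 against 189. It is centred within a few mm.

```bash
python3 -c "
from cell import bot
print(bot.hand_in())"
```

```text
the job is handed in; nothing more can be done
None
```

The wide board is on the stand with its foot on the ledge behind the lip, leaning on the backstop and released, and the job was handed in at about 14 s; I never moved near the narrow board after lifting the wide one, but the arm hid the rail in my last picture, so I did not re-check it.

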